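# Put the flat batteries and lamps on charge

### The arm

A 6-joint arm with a two-finger parallel gripper is mounted at the origin on the work surface. World frame = base frame: x ahead of the robot, y to its left, z up, the work surface at z = 0. Lengths are in m, angles in rad, forces in N, time in s.
With the tool pointing down it reaches from about 0.35 to 0.725 m from the base axis. Payload 4.3 kg.
Tool frame: the origin (TCP) lies midway between the tips of the shut fingers; the grasp point (between the pads) lies grasp_offset behind it (grasp_offset is the distance from the TCP to the grasp point, in m); z points along the fingers, y is the line along which they close (so a half turn about z gives the same grasp; the last joint's range is limited). The gripper opens to 85 mm and grips with 20 to 120 N. Pads are 22 mm wide; open, the fingers measure 114 mm over their backs; the gripper's body (76 mm by 85 mm) begins 54 mm behind the grasp point. The pads swing forward as they close: fully open they stand 13 mm farther back than shut.
Start: joints at [1.17, 0.377, 0.081, 1.274, 0, 1.46], TCP at [0.165, 0.551, 0.231] pointing down, gripper open.
Joint ranges: [-2.72, 2.72], [-0.84, 1.66], [-1.02, 1.22], [-1.77, 2.12], [-1.37, 1.28], [-3.14, 3.14]. Speed limits (rad/s): [2.57, 2.57, 3.14, 3.14, 3.14, 3.14].

### API

Orientations are given as a unit quaternion [x, y, z, w].
In Python, from plant import observe, camera, camera_info, sign_off, spot_in, cut_out, spot_point, grasp_offset gives the robot as it stands. The module is installed in compiled form; this text tells all that it offers.
- The arm moves only by the shell command python3 -m inch 'ROWS' [OPENING]. ROWS is JSON, a list of rows, each a list of 6 numbers: the shift along the world's x, y, z in units of 25 mm (1.0 is 25 mm), then the turn, a rotation vector about the world's x, y, z in degrees. A call has 1 to 10 rows; each row shifts and turns the commanded pose from where the row before left it; what a row does not reach is not made up. A row lasts 1/12 s, in which the tool goes at most 41.7 mm and 7.16 degrees, less where a joint would pass 70% of its speed; a pose out of reach is approached as far as the arm can. A call is refused whole if a number of a shift passes 1 or a number of a turn 7.16, either way. A call with a gripper value outside its range is refused whole. OPENING is the opening, from -1 (shut) to 1 (fully open), set as the call begins (- or left out, the last holds). The fingers move at their own pace and stop on an object; the grip force is fixed at half the most. Time passes only in rows, so rows that do not move let the fingers close. It gives the time, the measured TCP pose, the force, the opening and the grip force at its end, in the units of the state.
- observe(): the state, without advancing time (a new reading comes with each control period).
- camera(name): name is "side" or "top"; returns the picture (400x640x3 uint8, red, green, blue); there is no depth.
- camera_info(name): a dict with "K" (3x3 intrinsics, pixels), "R" (3x3) and "t" (3): a world point X has camera coordinates R X + t. Camera axes: x right, y down, z forward; pixel columns grow to the right and rows downward; lengths in m; the calibration is good to about 2 mm. A picture is of the moment at which its call begins. camera_info takes no time and is no camera call.
- sign_off(): hands the job in; it is judged then, once.
Trained networks look in the newest picture that a camera, given by its name, has taken for a name from the list of things; names that differ only in an ending like _2 or _b are one class to them, and where a whole thing is asked for, a point or a joint stands for the part that bears it (a point fixed in the world has none). Each returns a list of dicts, best first, with "confidence" (0 to 1); they miss things now and then, are a little off and sometimes report something else, mostly with a low value. They report only what shows in the picture. A call takes as long as a camera call. They do not tell look-alikes from the thing itself.
- spot_in(camera, name): "position" ([x, y, z] in m, in world coordinates, good to about 4 mm: the middle of the surface that is visible of it).
- cut_out(camera, name): "mask" (400x640 bool, what is visible of it).
- spot_point(camera, name): "position" ([x, y, z] in m, in world coordinates, good to about 4 mm: a listed point, or the origin of a listed thing).
The state is a dict: "clock": time; "joints": joint angles; "qvel": joint speeds; "joint_torque": joint torques, N m; "tcp_pos": TCP position; "tcp_rot": TCP orientation; "contact_force": force on the tool from outside, world axes, zero at the start; "wrist_torque": the same for the moment, N m; "grip_width": finger opening in m; "grip_force": force on a finger pad.
Only numpy, scipy, OpenCV 4.12 (cv2) and the standard library are available. Lean on these libraries where they do the work, as an engineer would, in place of code of your own. Each camera call takes 0.05 s, during which the arm holds its last target. There are 200 camera calls.

### The job

Put everything on charge: the large and the small battery pack each in the charger of its size, the torch in its cradle and the round puck lamp in its round dock. Lower each in gently until it sits fully home, the right way round: a pack's contact end to the charger's contact block, the torch's head at the cradle's copper-strip end, the lamp's lens up. Do not shift the glue bottle or the paint tin.

Things in the scene. Friction and masses are not known exactly. Their poses are not given: they have to be found in the camera images.
- pack_large: Large slide battery pack: grey body, 104 (x) x 64 (y) x 52 (z) mm, with black foot 12 mm high (100 x 60), 0.55 kg. Black latch button on top at the -x end, copper contact slots in the +x end face. Lies foot down, as it goes into its charger. Origin on the underside, on the centre line, 10 mm from the middle towards the contact end (+x).
- pack_small: Small slide battery pack: grey body, 76 (x) x 48 (y) x 40 (z) mm, with black foot 10 mm high (72 x 44), 0.22 kg. Black latch button on top at the -x end, copper contact slots in the +x end face. Lies foot down, as it goes into its charger. Origin on the underside, on the centre line, 9 mm from the middle towards the contact end (+x).
- torch: Metal torch lying down, 166 mm long, 0.3 kg: round barrel 26 mm thick from x = -63 to +41 mm (grip it at x = -11), black rubber tail cap 24 mm long, head 38 mm long with bright fins. Cap and head are hexagonal, 36 mm across flats; it may lie on any flat. Origin on its axis, 18 mm above the bench; +x along the axis to the lens.
- puck_lamp: Round puck work lamp, 58 mm in diameter, 30 mm high, 0.16 kg, grey with a white lens on top. Origin in the middle of the underside, z up; its yaw does not matter.
- charger_large: Large black charger, fixed: 143 (x) x 108 (y) mm, deck 34 mm high. Bay 110 x 68 mm, its middle at x = -10 mm, with guide walls 14 mm high leaning outwards 30 deg; grey contact block 22 mm high at the +x end. Origin at bench level, right below where the pack's origin belongs; pack's +x then points along charger's +x, its underside on the deck.
- charger_small: Small black charger, fixed: 112 (x) x 84 (y) mm, deck 26 mm high. Bay 82 x 52 mm, its middle at x = -9 mm, with guide walls 10 mm high leaning outwards 30 deg; grey contact block 18 mm high at the +x end. Origin at bench level, right below where the pack's origin belongs; pack's +x then points along charger's +x, its underside on the deck.
- cradle: Torch cradle, fixed: black base 116 x 74 x 12 mm, two 20 mm long saddles at x = -45 and +23 (free gap 48 mm for fingers), floors 34 mm up, prongs 24 mm higher leaning outwards. Barrel lies in both, head beyond the +x saddle (copper strips), 8 mm play each way. Origin at bench level, right below the seated torch's origin; torch +x along cradle +x, axis 47 mm up.
- dock: Round black charging dock for the puck lamp, fixed, 100 mm in diameter. Dish floor 20 mm above the bench with a steel disc in its middle; rim 9 mm higher, inner diameter 68 mm at the floor, 82 mm at the top. Origin at bench level on its axis. The seated lamp's underside is on the dish floor.
- glue_bottle: Bystander: orange glue bottle standing at the left of the work, 54 mm in diameter, 140 mm tall. Origin in the middle of its underside. Leave it.
- paint_tin: Bystander: green paint tin standing at the right of the work, 104 mm in diameter, 120 mm tall. Origin in the middle of its underside. Leave it.
Mind the look-alikes: they are no part of the job. What is shaped like the dock but pink or purple is not meant.

How it is judged:
By the outcome, as a careful person would: the job done as asked, in the order asked, and still so for the second after the job is handed in, with the robot touching nothing.
It also fails if it takes over 106 s, if anything falls off the work surface, if the arm or the gripper's body presses on something with over 40 N, if the wrist force passes 120 N, or if a joint passes its speed limit or range.

## Working session

There is one attempt and no reset: what is moved stays moved. The work goes in short steps, Python scripts to look and compute and a shell command to move; the robot and the scene stay as the last step left them, time stands still between calls to the robot, and variables do not carry over. Pictures are saved under pics/ and viewed, at most 14 in all, crops included, and the job is handed in when it is done.

```bash
mkdir -p pics; ls; cat > h.py <<'E'
import numpy as np,cv2
from plant import *
def snap(cam,fn):
    im=camera(cam); cv2.imwrite('pics/'+fn,im[:,:,::-1]); return im
def ray(cam,u,v,z):
    c=camera_info(cam);K,R,t=[np.array(c[k]) for k in('K','R','t')]
    d=R.T@np.linalg.solve(K,[u,v,1]);o=-R.T@t
    return o+d*(z-o[2])/d[2]
def proj(cam,X):
    c=camera_info(cam);K,R,t=[np.array(c[k]) for k in('K','R','t')]
    p=K@(R@np.array(X)+t);return p[:2]/p[2]
E
python3 - <<'E'
from h import *
s=observe();print(s);print(grasp_offset)
a=snap('top','t1.png');b=snap('side','s1.png')
for c in('top','side'):
  i=camera_info(c);print(c,-np.array(i['R']).T@i['t'])
for n in 'pack_large pack_small torch puck_lamp charger_large charger_small cradle dock glue_bottle paint_tin'.split():
  for c in('top','side'):
    for f in (spot_in,spot_point):
      print(n,c,f.__name__,[(np.round(d['position'],3).tolist(),round(d['confidence'],2),np.round(proj(c,d['position'])).astype(int).tolist()) for d in f(c,n)])
E
```

```text
pics
{'clock': 0.0, 'joints': array([ 1.16972911e+00,  3.78056380e-01,  7.95930060e-02,  1.27437343e+00,
       -7.95298811e-05,  1.46052116e+00]), 'qvel': array([-0.00137035, -0.00130357,  0.00047787, -0.00127186,  0.00107354,
       -0.00201561]), 'joint_torque': array([-2.02325064e-03, -4.63606882e+01,  2.69877273e+01,  2.10322626e-02,
       -2.98309888e-04, -2.78618344e-06]), 'tcp_pos': array([0.16460265, 0.55024405, 0.23035194]), 'tcp_rot': array([ 1.44884170e-01,  9.89448096e-01, -9.97129465e-04, -2.19540409e-04]), 'contact_force': array([ 0.12559604, -0.28714898, -0.43318557]), 'wrist_torque': array([-0.00502341,  0.02726175, -0.02320294]), 'grip_force': 0.0, 'grip_width': 0.08494964372482454}
0.0187
top [ 3.84178287e-01 -1.15263550e-03  1.19042934e+00]
side [ 0.19497792 -1.02703826  1.24011134]
pack_large top call [([0.437, -0.097, 0.055], 0.73, [338, 225]), ([0.526, 0.443, 0.093], 0.6, [134, 191])]
pack_large top call [([0.45, -0.105, 0.002], 0.9, [339, 221]), ([0.643, -0.102, -0.0], 0.36, [337, 155])]
pack_large side call [([0.439, -0.116, 0.052], 0.76, [316, 225])]
pack_l
[... 2429 characters left out ...]
0]), ([0.314, -0.489, -0.002], 0.81, [308, 351]), ([0.292, -0.338, 0.002], 0.8, [287, 304]), ([0.445, -0.297, -0.002], 0.63, [334, 281])]
glue_bottle top call [([0.525, 0.445, 0.092], 0.97, [133, 191]), ([0.452, 0.098, 0.028], 0.66, [267, 220])]
glue_bottle top call [([0.53, 0.458, 0.002], 0.71, [142, 194])]
glue_bottle side call []
glue_bottle side call [([0.536, 0.456, -0.002], 0.65, [302, 121])]
paint_tin top call [([0.528, -0.492, 0.122], 0.68, [491, 188]), ([0.456, 0.099, 0.028], 0.22, [267, 219])]
paint_tin top call [([0.535, -0.509, 0.003], 0.59, [478, 191])]
paint_tin side call [([0.526, -0.526, 0.122], 0.77, [392, 322])]
paint_tin side call [([0.535, -0.506, 0.0], 0.89, [387, 336])]
```

```bash
python3 - <<'E'
import cv2
a=cv2.imread('pics/t1.png')[110:300,110:510]
cv2.imwrite('pics/t1c.png',cv2.resize(a,(800,380),interpolation=cv2.INTER_CUBIC))
E
```

```text
(no output)
```

View pics/t1c.png

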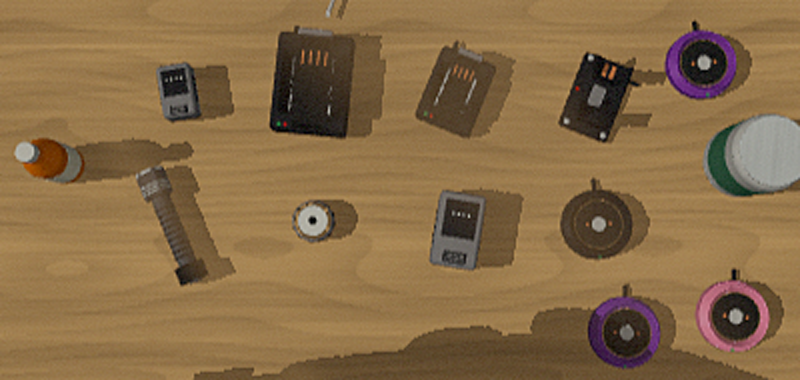

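View pics/s1.png

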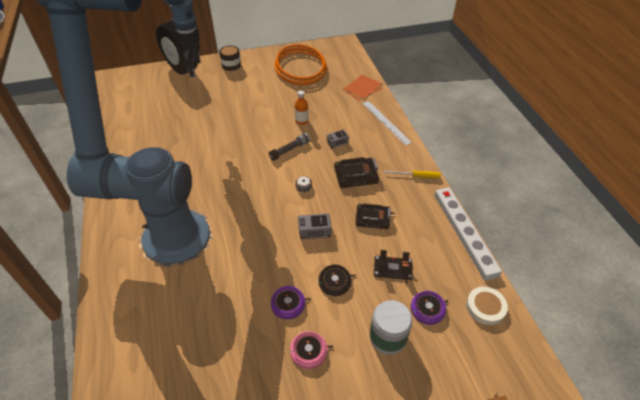

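The top view shows (full-frame pixels) the large pack at (339,223), small pack (199,156), torch (195,220) with its finned head at the upper end, and lamp (267,220). The fixed targets are the large charger at (265,151), small charger (337,155) and cradle (408,157).

For the dock there are four candidates: black (408,221), purple (421,276), purple (460,141) and pink (477,268). The black one at (408,221) fits the description. Next I'll measure poses by fitting silhouettes.

```bash
cat > fit.py <<'E'
from h import *
from scipy.optimize import minimize
def box(x0,x1,w,z0,z1): return [[x,y,z] for x in(x0,x1) for y in(-w/2,w/2) for z in(z0,z1)]
def hexa(x0,x1): return [[x,20.8*np.cos(a),20.8*np.sin(a)+18] for x in(x0,x1) for a in np.radians([0,60,120,180,240,300])]
def cyl(r,z0,z1): return [[r*np.cos(a),r*np.sin(a),z] for a in np.linspace(0,6.28,25) for z in(z0,z1)]
parts=dict(pack_large=[box(-62,42,64,3,52)],pack_small=[box(-47,29,48,3,40)],
 torch=[hexa(-87,-63),hexa(41,79),[[x,13*np.cos(a),13*np.sin(a)+18] for x in(-63,41) for a in np.arange(0,6.3,.5)]],
 puck_lamp=[cyl(29,0,30)],dock=[cyl(50,0,29)],
 charger_large=[box(-71.5,71.5,108,0,34)],charger_small=[box(-56,56,84,0,26)],cradle=[box(-58,58,74,0,12)])
S=6
def sil(cam,ps,p,win):
    x,y,a=p;c,s=np.cos(a),np.sin(a);u0,v0,u1,v1=win
    m=np.zeros(((v1-v0)*S,(u1-u0)*S),np.uint8)
    for q in ps:
        q=np.array(q)/1000;X=np.c_[x+c*q[:,0]-s*q[:,1],y+s*q[:,0]+c*q[:,1],q[:,2]]
        uv=np.array([proj(cam,i) for i in X])
        h=cv2.convexHull(((uv-[u0,v0]+.5)*S-.5).astype(np.float32)).round().astype(np.int32)
        cv2.fillConvexPoly(m,h,1)
    return cv2.resize(m.astype(np.float32),None,fx=1/S,fy=1/S,interpolation=cv2.INTER_AREA)
def fit(name,masks,p0):
    W=[]
    for c,m in masks:
        u,v=proj(c,[p0[0],p0[1],.02]).astype(int);win=(max(u-45,0),max(v-45,0),u+45,v+45)
        W.append((c,m[win[1]:win[3],win[0]:win[2]].astype(np.float32),win))
    f=lambda p:sum(np.abs(sil(c,parts[name],p,w)-m).sum()/m.sum() for c,m,w in W)
    p0=np.array(p0)
    r=minimize(f,p0,method='Nelder-Mead',options=dict(initial_simplex=[p0,p0+[.008,0,0],p0+[0,.008,0],p0+[0,0,.15]],xatol=1e-4,fatol=1e-3,maxiter=120))
    return r.x,r.fun
E
python3 - <<'E'
from fit import *
camera('top');camera('side')
P=dict(pack_large=(.45,-.103,-.1),pack_small=(.643,.296,.1),torch=(.451,.302,.3),puck_lamp=(.454,.1,0),charger_large=(.648,.106,-.05),charger_small=(.64,-.102,-.3),cradle=(.632,-.306,-.3),dock=(.446,-.298,0))
import pickle;D={}
for n,p in P.items():
  ms=[]
  for c in('top','side'):
    for d in cut_out(c,n):
      v,u=np.nonzero(d['mask'])
      if len(u) and np.hypot(*(np.array([u.mean(),v.mean()])-proj(c,[p[0],p[1],.02])))<14: ms.append((c,d['mask']));break
  D[n]=ms
  for M in ([m for m in ms if m[0]=='top'],[m for m in ms if m[0]=='side'],ms):
    if M:
      r,e=fit(n,M,p);print(n,[c for c,_ in M],r[:2].round(4),np.degrees(r[2]).round(1),round(e/len(M),3))
pickle.dump(D,open('m.pkl','wb'))
E
```

```text
pack_large ['top'] [ 0.4444 -0.1012] -12.4 0.159
pack_large ['side'] [ 0.4486 -0.0988] -12.3 0.157
pack_large ['top', 'side'] [ 0.4474 -0.1022] -11.8 0.162
pack_small ['top'] [0.6413 0.2942] 12.6 0.205
pack_small ['side'] [0.641  0.2944] 12.0 0.179
pack_small ['top', 'side'] [0.643  0.2944] 11.5 0.198Traceback (most recent call last):
  File "<stdin>", line 14, in <module>
  File "fit.py", line 27, in fit
    r=minimize(f,p0,method='Nelder-Mead',options=dict(initial_simplex=[p0,p0+[.008,0,0],p0+[0,.008,0],p0+[0,0,.15]],xatol=1e-4,fatol=1e-3,maxiter=120))
    res = _minimize_neldermead(fun, x0, args, callback, bounds=bounds,
                               **options)
    fxe = func(xe)
    fx = function(np.copy(x), *(wrapper_args + args))
  File "fit.py", line 25, in <lambda>
    f=lambda p:sum(np.abs(sil(c,parts[name],p,w)-m).sum()/m.sum() for c,m,w in W)
               ~~~^^^^^^^^^^^^^^^^^^^^^^^^^^^^^^^^^^^^^^^^^^^^^^^^^^^^^^^^^^^^^^^
  File "fit.py", line 25, in <genexpr>
    f=lambda p:sum(np.abs(sil(c,parts[name],p,w)-m).sum()/m.sum() for c,m,w in W)
                          ~~~^^^^^^^^^^^^^^^^^^^
  File "fit.py", line 16, in sil
    uv=np.array([proj(cam,i) for i in X])
                 ~~~~^^^^^^^
  File "h.py", line 10, in proj
    c=camera_info(cam);K,R,t=[np.array(c[k]) for k in('K','R','t')]
ValueError: time passes only in moves, steps and waits
```

```bash
python3 - <<'E'
import cv2,numpy as np
a=cv2.imread('pics/t1.png')
# full px windows: chargers/cradle row
b=cv2.resize(a[115:195,230:440],(798,304),interpolation=cv2.INTER_CUBIC)
c=cv2.resize(a[190:270,230:440],(798,296),interpolation=cv2.INTER_CUBIC)
cv2.imwrite('pics/t1d.png',np.vstack([b,c]))
E
```

```text
(no output)
```

View pics/t1d.png

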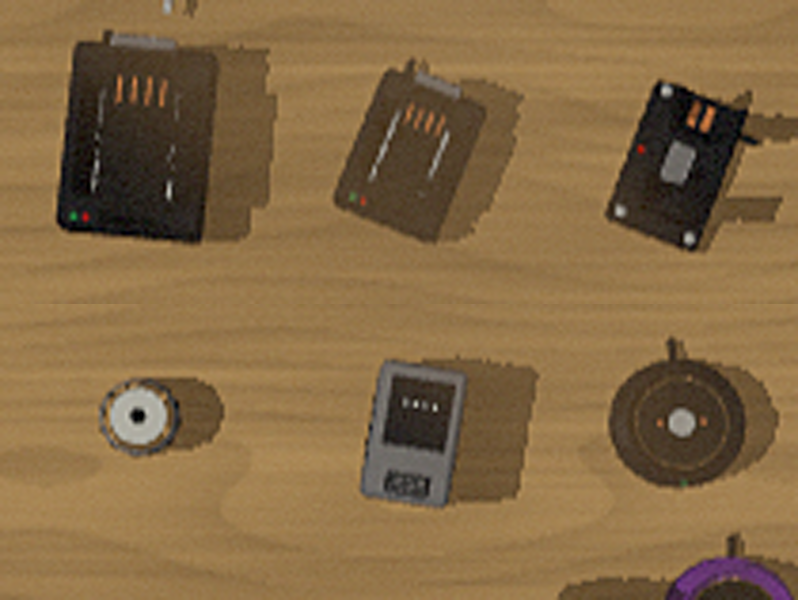

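The crop confirms the black dock at (408,221). It also shows the latch buttons of both packs at the near end, and every contact or copper end at the far side. I'll finish the fits with the calibration cached.

```bash
sed -i 's/^def snap/import functools\ncamera_info=functools.lru_cache(None)(camera_info)\ndef snap/' h.py
cat > run.py <<'E'
from fit import *
import sys
P=dict(pack_large=(.45,-.103,-.2),pack_small=(.643,.296,.2),torch=(.451,.302,.3),puck_lamp=(.454,.1,0),charger_large=(.648,.106,-.05),charger_small=(.64,-.102,-.3),cradle=(.632,-.306,-.3),dock=(.446,-.298,0))
camera('top');camera('side')
for n in (sys.argv[1:] or P):
  p=P[n];ms=[]
  for c in('top','side'):
    for d in cut_out(c,n):
      v,u=np.nonzero(d['mask'])
      if len(u) and np.hypot(*(np.array([u.mean(),v.mean()])-proj(c,[p[0],p[1],.02])))<14: ms.append((c,d['mask']));break
  for M in ([m for m in ms if m[0]=='top'],[m for m in ms if m[0]=='side'],ms):
    if M:
      r,e=fit(n,M,p);print(n,[c for c,_ in M],r[:2].round(4),np.degrees(r[2]).round(1),round(e/len(M),3))
  for c in('top','side'):
    print('   ',[np.round(d['position'],4).tolist() for d in spot_point(c,n) if np.hypot(d['position'][0]-p[0],d['position'][1]-p[1])<.03])
E
python3 run.py; python3 -c "from plant import *;print(observe()['clock'])"
```

```text
pack_large ['top'] [ 0.4453 -0.1022] -12.4 0.082
pack_large ['side'] [ 0.4462 -0.0997] -11.1 0.077
pack_large ['top', 'side'] [ 0.4449 -0.1016] -12.0 0.083
    [[0.4482, -0.1029, 0.0005]]
    [[0.4496, -0.1005, 0.0018]]
pack_small ['top'] [0.6448 0.2936] 11.1 0.103
pack_small ['side'] [0.6435 0.296 ] 10.6 0.141
pack_small ['top', 'side'] [0.6442 0.2938] 10.8 0.125
    [[0.6418, 0.2985, -0.0001]]
    [[0.6437, 0.2913, -0.0002]]
torch ['top'] [0.4487 0.3007] 23.9 0.086
torch ['side'] [0.4477 0.3034] 24.7 0.103
torch ['top', 'side'] [0.448  0.3013] 23.9 0.116
    [[0.4482, 0.2986, 0.0152]]
    [[0.451, 0.3028, 0.0169]]
puck_lamp ['top'] [0.4499 0.0989] 7.9 0.585
puck_lamp ['side'] [0.449  0.1011] 13.2 0.564
puck_lamp ['top', 'side'] [0.4504 0.1009] 7.5 0.579
    [[0.4527, 0.0994, -0.002]]
    [[0.4516, 0.1033, -0.0024]]
charger_large ['top'] [0.6481 0.1023] -5.3 0.065
charger_large ['top'] [0.6481 0.1023] -5.3 0.065
    []
    [[0.6521, 0.107, 0.0024]]
charger_small ['top'] [ 0.6382 -0.1028] -23.5 0.061
charger_small ['side'] [ 0.6376 -0.098 ] -24.6 0.086
charger_small ['top', 'side'] [ 0.6378 -0.1015] -24.6 0.089
    []
    [[0.645, -0.0981, -0.0028]]
cradle ['side'] [ 0.6297 -0.3004] -22.6 0.118
cradle ['side'] [ 0.6297 -0.3004] -22.6 0.118
    [[0.6356, -0.3062, -0.0008]]
    [[0.6388, -0.3064, 0.0006]]
dock ['top'] [ 0.4455 -0.2983] -0.2 0.13
dock ['side'] [ 0.4443 -0.3008] 1.9 0.116
dock ['top', 'side'] [ 0.4453 -0.2992] 1.0 0.126
    [[0.449, -0.3016, -0.0014]]
    [[0.447, -0.2994, 0.0003]]
4.2
```

```bash
python3 - <<'E'
from h import *
def f(n,o,a,pts):
  a=np.radians(a);R=np.array([[np.cos(a),np.sin(a)],[-np.sin(a),np.cos(a)]])
  for l,u,v,z in pts:
    w=ray('top',230+(u+.5)/3.8-.5,115+(v+.5)/3.8-.5,z);print(n,l,w[:2].round(4),(R@(w[:2]-o)*1000).round(1))
f('L',[.648,.105],-5.3,[('block L',110,42,.056),('block R',176,44,.056),('block far',144,35,.056),('block near',143,48,.056),('guideL far',102,95,.048),('guideL near',95,190,.048),('guideR far',178,97,.048),('guideR near',169,197,.048),('cornerNL',60,228,.034),('cornerNR',202,241,.034),('cornerFR',217,52,.034),('cornerFL',76,42,.034)])
f('S',[.640,-.101],-24,[('block L',416,77,.044),('block R',459,95,.044),('block far',441,78,.044),('block near',436,93,.044),('guideL far',398,112,.036),('guideL near',372,180,.036),('guideR far',447,135,.036),('guideR near',431,187,.036),('cornerNL',334,206,.026),('cornerNR',437,241,.026),('cornerFR',486,108,.026),('cornerFL',385,70,.026)])
f('C',[.636,-.305],-23,[('strip mid',701,117,.036),('steel',678,163,.012),('NL',607,214,.012),('NR',698,250,.012),('FR',747,115,.012),('FL',658,82,.012),('prong',748,102,.058)])
E
```

```text
L block L [0.7129 0.1205] [63.2 21.5]
L block R [0.7114 0.0723] [ 66.2 -26.7]
L block far [0.7181 0.0957] [70.7 -2.8]
L block near [0.7084 0.0964] [60.9 -3. ]
L guideL far [0.6754 0.127 ] [25.2 24.4]
L guideL near [0.6046 0.1315] [-45.6  22.4]
L guideR far [0.6739 0.0712] [ 28.9 -31.2]
L guideR near [0.5994 0.0776] [-45.9 -31.8]
L cornerNL [0.579  0.1587] [-73.7  47.1]
L cornerNR [0.5691 0.0541] [-73.8 -58. ]
L cornerFR [0.7117 0.0431] [ 69.1 -55.7]
L cornerFL [0.7192 0.1482] [66.9 49.6]
S block L [ 0.69   -0.1045] [47.2 17.1]
S block R [ 0.6764 -0.1363] [ 47.6 -17.4]
S block far [ 0.6893 -0.1231] [54.  -0.1]
S block near [ 0.678  -0.1192] [42.1 -1.2]
S guideL far [ 0.6656 -0.0916] [19.5 19. ]
S guideL near [ 0.6143 -0.0718] [-35.4  16.2]
S guideR far [ 0.6482 -0.1279] [ 18.4 -21.2]
S guideR near [ 0.609  -0.1155] [-22.5 -25.9]
S cornerNL [ 0.5966 -0.0438] [-62.9  34.6]
S cornerNR [ 0.5701 -0.1205] [-55.9 -46.2]
S cornerFR [ 0.6711 -0.1586] [ 51.8 -40. ]
S cornerFL [ 0.7002 -0.0829] [47.6 41.1]
C strip mid [ 0.6618 -0.3181] [28.8 -2. ]
C steel [ 0.632  -0.3061] [-3.3 -2.6]
C NL [ 0.5928 -0.2511] [-60.8  32.8]
C NR [ 0.5652 -0.3195] [-59.5 -41. ]
C FR [ 0.6691 -0.36  ] [ 52.  -37.7]
C FL [ 0.6948 -0.2924] [49.2 34.5]
C prong [ 0.6677 -0.347 ] [ 45.6 -26.3]
```

```bash
python3 -m inch '[[0.42,-1,-0.15,0,0,0.18],[0.42,-1,-0.15,0,0,0.18],[0.42,-1,-0.15,0,0,0.18],[0.42,-1,-0.15,0,0,0.18],[0.42,-1,-0.15,0,0,0.18],[0.42,-1,-0.15,0,0,0.18],[0.42,-1,-0.15,0,0,0.18],[0.42,-1,-0.15,0,0,0.18],[0.42,-1,-0.15,0,0,0.18],[0.42,-1,-0.15,0,0,0.18]]' 1
python3 -m inch '[[0.42,-1,-0.15,0,0,0.18],[0.42,-1,-0.15,0,0,0.18],[0.42,-1,-0.15,0,0,0.18],[0.42,-1,-0.15,0,0,0.18],[0.42,-1,-0.15,0,0,0.18],[0.42,-1,-0.15,0,0,0.18],[0.42,-1,-0.15,0,0,0.18],[0.42,-1,-0.15,0,0,0.18],[0.42,-1,-0.15,0,0,0.18],[0.42,-1,-0.15,0,0,0.18]]'
python3 -m inch '[[0.42,-1,-0.15,0,0,0.18],[0.42,-1,-0.15,0,0,0.18],[0.42,-1,-0.15,0,0,0.18],[0.42,-1,-0.15,0,0,0.18],[0.42,-1,-0.15,0,0,0.18],[0.42,-1,-0.15,0,0,0.18],[0,0,0,0,0,0],[0,0,0,0,0,0]]'
```

```text
clock: 5.03
tcp_pos: [0.2702, 0.2997, 0.1938]
tcp_rot: [0.129, 0.992, 0.0, 0.0]
contact_force: [0.6, -0.1, -0.4]
grip_width: 0.0856
grip_force: 0.0
clock: 5.87
tcp_pos: [0.3753, 0.0496, 0.1564]
tcp_rot: [0.114, 0.994, 0.0, 0.0]
contact_force: [0.7, 1.4, 0.6]
grip_width: 0.0854
grip_force: 0.0
clock: 6.53
tcp_pos: [0.4382, -0.1001, 0.1337]
tcp_rot: [0.106, 0.994, 0.0, 0.0]
contact_force: [-0.1, 0.5, 0.5]
grip_width: 0.0855
grip_force: 0.0
```

```bash
python3 -m inch '[[0,0,-1,0,0,0],[0,0,-1,0,0,0],[0,0,-1,0,0,0],[0,0,-0.8,0,0,0],[0,0,-0.5,0,0,0],[0,0,-0.4,0,0,0],[0,0,0,0,0,0]]'
python3 -m inch '[[0,0,0,0,0,0],[0,0,0,0,0,0],[0,0,0,0,0,0],[0,0,0,0,0,0],[0,0,0,0,0,0],[0,0,0,0,0,0],[0,0,0,0,0,0],[0,0,0,0,0,0]]' -1
python3 -m inch '[[0,0,0.3,0,0,0],[0,0,0.5,0,0,0],[0,0,1,0,0,0],[0,0,1,0,0,0],[0,0,1,0,0,0],[0,0,0,0,0,0]]'
python3 - <<'E'
from h import *
i=snap('side','s2.png');cv2.imwrite('pics/s2c.png',cv2.resize(i[150:300,240:440,::-1],(800,600),interpolation=cv2.INTER_CUBIC))
E
```

```text
clock: 7.12
tcp_pos: [0.4355, -0.0973, 0.0147]
tcp_rot: [0.104, 0.995, 0.001, -0.002]
contact_force: [-0.0, 0.3, 0.1]
grip_width: 0.0855
grip_force: 0.0
clock: 7.78
tcp_pos: [0.4382, -0.0992, 0.0176]
tcp_rot: [0.104, 0.995, -0.0, 0.001]
contact_force: [-2.5, 0.4, 5.9]
grip_width: 0.0634
grip_force: 67.4
clock: 8.28
tcp_pos: [0.4408, -0.1, 0.1158]
tcp_rot: [0.104, 0.995, -0.001, 0.004]
contact_force: [0.6, -0.5, -5.5]
grip_width: 0.0635
grip_force: 68.7
```

View pics/s2c.png

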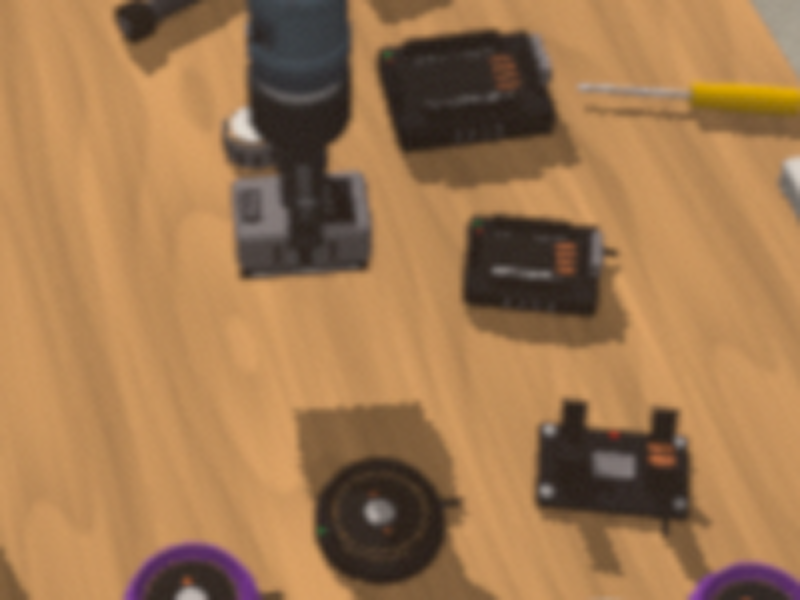

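The large pack is held level at crop (300,225), with its latch button at the near end. Next it goes over its charger.

```bash
python3 -m inch '[[0.8,0.82,0,0,0,0.66],[0.8,0.82,0,0,0,0.66],[0.8,0.82,0,0,0,0.66],[0.8,0.82,0,0,0,0.66],[0.8,0.82,0,0,0,0.66],[0.8,0.82,0,0,0,0.66],[0.8,0.82,0,0,0,0.66],[0.8,0.82,0,0,0,0.66],[0.8,0.82,0,0,0,0.66],[0.8,0.82,0,0,0,0.66]]'
python3 -m inch '[[0,0,0,0,0,0],[0,0,0,0,0,0],[0,0,0,0,0,0],[0,0,0,0,0,0]]'
python3 - <<'E'
from h import *
s=observe();q=s['tcp_rot'];print(np.degrees(2*np.arctan2(q[1],q[0]))-90)
i=snap('top','t2.png');j=snap('side','s3.png')
f=lambda a:cv2.resize(a[:,:,::-1],(400,400),interpolation=cv2.INTER_CUBIC)
cv2.imwrite('pics/c2.png',np.hstack([f(i[110:190,225:305]),f(j[130:210,315:395])]))
for c in('top','side'):
  print([(d['position'].round(4) if hasattr(d['position'],'round') else np.round(d['position'],4),round(d['confidence'],2)) for d in spot_point(c,'pack_large')][:2])
E
```

```text
clock: 9.17
tcp_pos: [0.6368, 0.107, 0.1081]
tcp_rot: [0.047, 0.999, -0.0, -0.002]
contact_force: [0.3, -0.4, -5.5]
grip_width: 0.0633
grip_force: 68.7
clock: 9.5
tcp_pos: [0.6361, 0.1052, 0.1096]
tcp_rot: [0.047, 0.999, -0.0, -0.002]
contact_force: [0.4, -0.6, -7.3]
grip_width: 0.0633
grip_force: 69.2
84.57518672831995
[(array([0.6446, 0.1047, 0.0941]), 0.7), (array([ 0.6351, -0.3077,  0.0007]), 0.34)]
[(array([0.6498, 0.1087, 0.092 ]), 0.96), (array([ 0.4539,  0.1034, -0.003 ]), 0.58)]
```

View pics/c2.png

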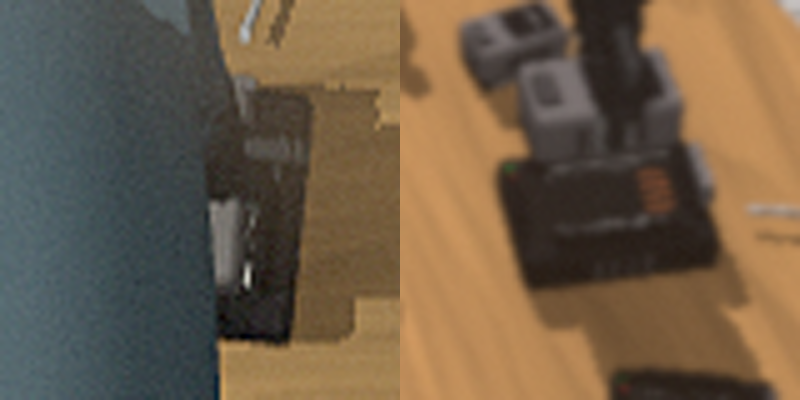

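In the side half the pack at (600,105) hangs above the charger with its contact end towards the block. I'll lower it in stages and watch the force.

```bash
python3 -m inch '[[0.08,0,-0.4,0,0,0],[0.08,0,-0.6,0,0,0],[0,0,-0.5,0,0,0],[0,0,-0.3,0,0,0],[0,0,-0.1,0,0,0],[0,0,0,0,0,0],[0,0,0,0,0,0]]'
python3 -m inch '[[0,0,-0.1,0,0,0],[0,0,-0.1,0,0,0],[0,0,0,0,0,0]]'
python3 -m inch '[[0,0,-0.1,0,0,0],[0,0,-0.1,0,0,0],[0,0,0,0,0,0]]'
```

```text
clock: 10.28
tcp_pos: [0.6421, 0.1058, 0.0641]
tcp_rot: [0.047, 0.999, 0.0, 0.0]
contact_force: [0.0, 0.3, -7.7]
grip_width: 0.063
grip_force: 69.2
clock: 10.53
tcp_pos: [0.642, 0.1059, 0.0589]
tcp_rot: [0.047, 0.999, 0.0, 0.0]
contact_force: [-0.9, -0.3, -6.6]
grip_width: 0.0635
grip_force: 69.2
clock: 10.78
tcp_pos: [0.6415, 0.1059, 0.0532]
tcp_rot: [0.047, 0.999, -0.0, -0.0]
contact_force: [-0.0, -0.6, -6.9]
grip_width: 0.0633
grip_force: 69.2
```

```bash
python3 -m inch '[[0,0,-0.06,0,0,0],[0,0,-0.06,0,0,0],[0,0,0,0,0,0],[0,0,0,0,0,0]]'
python3 -m inch '[[0,0,-0.04,0,0,0],[0,0,0,0,0,0],[0,0,0,0,0,0]]'
```

```text
clock: 11.12
tcp_pos: [0.6419, 0.1059, 0.0517]
tcp_rot: [0.047, 0.999, 0.0, 0.0]
contact_force: [-2.9, 1.2, 2.4]
grip_width: 0.063
grip_force: 69.8
clock: 11.37
tcp_pos: [0.6419, 0.106, 0.0517]
tcp_rot: [0.047, 0.999, -0.0, 0.001]
contact_force: [-6.0, 0.7, 9.0]
grip_width: 0.0632
grip_force: 70.7
```

```bash
python3 -m inch '[[0,0,0,0,0,0],[0,0,0,0,0,0],[0,0,0,0,0,0],[0,0,0,0,0,0],[0,0,0.3,0,0,0],[0,0,0.7,0,0,0],[0,0,1,0,0,0],[0,0.5,1,0,0,1.8]]' 1
python3 -m inch '[[-0.03,0.8,0,0,0,1.8],[-0.03,1,0,0,0,1.8],[-0.04,1,0,0,0,1.8],[-0.04,1,0,0,0,1.8],[-0.04,1,0,0,0,1.8],[-0.04,1,0,0,0,1.8],[-0.04,1,0,0,0,1.8],[-0.04,0.2,0,0,0,2.2],[0,0,0,0,0,0],[0,0,0,0,0,0]]'
python3 - <<'E'
from h import *
s=observe();q=s['tcp_rot'];print(s['tcp_pos'],np.degrees(2*np.arctan2(q[1],q[0]))-90)
i=snap('top','t3.png');j=snap('side','s4.png')
f=lambda a:cv2.resize(a[:,:,::-1],(400,400),interpolation=cv2.INTER_CUBIC)
cv2.imwrite('pics/c3.png',np.hstack([f(i[110:190,225:305]),f(j[130:210,315:395])]))
for c in('top','side'):
  print([np.round(d['position'],4) for d in spot_point(c,'pack_large')][:1],[np.round(d['position'],4) for d in spot_in(c,'pack_large')][:1])
  print([np.round(d['position'],4) for d in spot_point(c,'pack_small')][:1])
E
```

```text
clock: 12.03
tcp_pos: [0.6414, 0.1166, 0.1253]
tcp_rot: [0.032, 0.999, -0.001, -0.001]
contact_force: [0.5, 0.4, -0.5]
grip_width: 0.0854
grip_force: 0.0
clock: 12.87
tcp_pos: [0.6344, 0.2936, 0.1251]
tcp_rot: [-0.098, 0.995, -0.0, 0.0]
contact_force: [0.6, -0.7, -0.2]
grip_width: 0.0856
grip_force: 0.0
[0.63442416 0.29357509 0.12507734] 101.20318801874294
[array([0.6524, 0.1049, 0.0359])] [array([0.6366, 0.1014, 0.0902])]
[array([ 0.6414,  0.2967, -0.001 ])]
[array([0.6563, 0.1086, 0.0357])] [array([0.6405, 0.0855, 0.0847])]
[array([ 0.6435,  0.2916, -0.0021])]
```

View pics/c3.png

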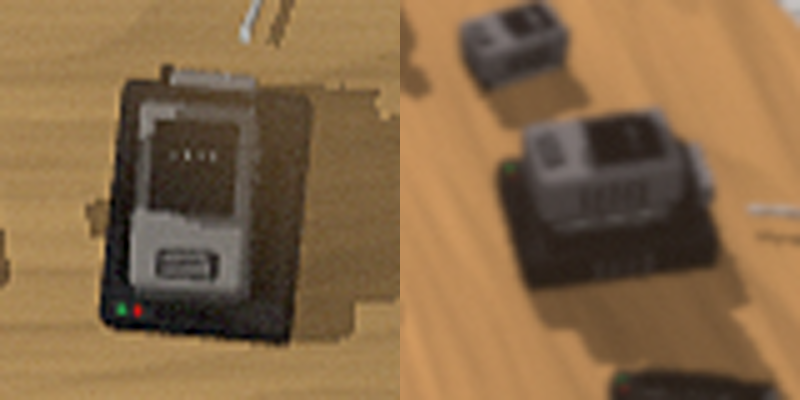

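The large pack sits in its bay: side crop (605,160), origin at about z 0.036, with its latch at the near end. Next is the small pack.

```bash
python3 -m inch '[[0,0,-1,0,0,0],[0,0,-1,0,0,0],[0,0,-1,0,0,0],[0,0,-0.8,0,0,0],[0,0,-0.5,0,0,0],[0,0,-0.26,0,0,0],[0,0,0,0,0,0]]'
python3 -m inch '[[0,0,0,0,0,0],[0,0,0,0,0,0],[0,0,0,0,0,0],[0,0,0,0,0,0],[0,0,0,0,0,0],[0,0,0,0,0,0],[0,0,0,0,0,0],[0,0,0,0,0,0]]' -1
python3 -m inch '[[0,0,0.3,0,0,0],[0,0,0.5,0,0,0],[0,0,1,0,0,0],[0,0,1,0,0,0],[0,0,1,0,0,0],[0,0,1,0,0,0],[0,0,0,0,0,0],[0,0,0,0,0,0]]'
```

```text
clock: 13.85
tcp_pos: [0.6334, 0.2929, 0.0093]
tcp_rot: [-0.098, 0.995, -0.0, -0.001]
contact_force: [-0.2, 0.9, -0.8]
grip_width: 0.0853
grip_force: 0.0
clock: 14.52
tcp_pos: [0.636, 0.2939, 0.0129]
tcp_rot: [-0.098, 0.995, 0.0, 0.002]
contact_force: [0.2, -0.2, 5.6]
grip_width: 0.0471
grip_force: 64.4
clock: 15.18
tcp_pos: [0.6354, 0.2938, 0.1324]
tcp_rot: [-0.098, 0.995, 0.0, 0.002]
contact_force: [-0.8, 0.0, -3.2]
grip_width: 0.0468
grip_force: 63.6
```

```bash
python3 -m inch '[[0,-0.5,0,0,0,-2],[0,-0.9,0,0,0,-2.1],[0,-1,0,0,0,-2.1],[0,-1,0,0,0,-2.1],[0,-1,0,0,0,-2.1],[0,-1,0,0,0,-2.1],[0,-1,0,0,0,-2.1],[0,-1,0,0,0,-2.1],[0,-1,0,0,0,-2.1],[0,-1,0,0,0,-2.1]]'
python3 -m inch '[[0,-1,0,0,0,-2.1],[-0.02,-1,0,0,0,-2.1],[-0.02,-1,0,0,0,-2.1],[-0.02,-1,0,0,0,-2.1],[-0.02,-1,0,0,0,-2.1],[-0.03,-0.8,0,0,0,-2.1],[0,-0.48,0,0,0,-2],[0,0,0,0,0,0],[0,0,0,0,0,0],[0,0,0,0,0,0]]'
python3 - <<'E'
from h import *
s=observe();q=s['tcp_rot'];print(s['tcp_pos'],np.degrees(2*np.arctan2(q[1],q[0]))-90)
i=snap('top','t4.png');j=snap('side','s5.png')
f=lambda a:cv2.resize(a[:,:,::-1],(400,400),interpolation=cv2.INTER_CUBIC)
cv2.imwrite('pics/c4.png',np.hstack([f(i[110:190,297:377]),f(j[170:250,330:410])]))
for c in('top','side'):
  for n in('pack_small','charger_small'):
    print(n,[(np.round(d['position'],4),round(d['confidence'],2)) for d in spot_point(c,n)][:1])
E
```

```text
clock: 16.02
tcp_pos: [0.6319, 0.0562, 0.1281]
tcp_rot: [0.086, 0.996, -0.0, -0.003]
contact_force: [0.5, -0.2, -2.8]
grip_width: 0.047
grip_force: 63.3
clock: 16.85
tcp_pos: [0.6309, -0.0976, 0.1299]
tcp_rot: [0.21, 0.978, 0.0, -0.001]
contact_force: [0.4, -0.7, -2.3]
grip_width: 0.0472
grip_force: 63.4
[ 0.63085104 -0.09758094  0.12993209] 65.76046736107958
pack_small [(array([ 0.6347, -0.307 ,  0.002 ]), 0.43)]
charger_small []
pack_small [(array([ 0.6361, -0.101 ,  0.1122]), 0.58)]
charger_small []
```

View pics/c4.png

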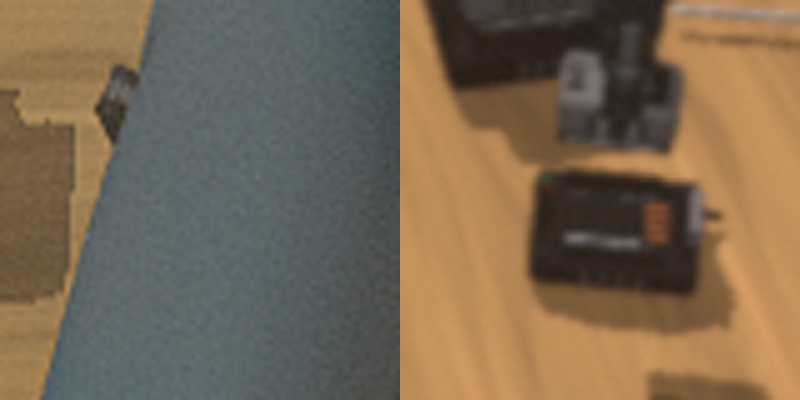

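The small pack hangs at side crop (620,105) above its charger, contact end towards the block. Now lowering it.

```bash
python3 -m inch '[[0.04,-0.02,-0.4,0,0,0],[0.04,0,-0.8,0,0,0],[0,0,-0.8,0,0,0],[0,0,-0.5,0,0,0],[0,0,-0.3,0,0,0],[0,0,-0.2,0,0,0],[0,0,0,0,0,0],[0,0,0,0,0,0]]'
python3 -m inch '[[0,0,-0.1,0,0,0],[0,0,-0.1,0,0,0],[0,0,-0.1,0,0,0],[0,0,0,0,0,0],[0,0,0,0,0,0]]'
python3 -m inch '[[0,0,-0.1,0,0,0],[0,0,-0.05,0,0,0],[0,0,0,0,0,0],[0,0,0,0,0,0]]'
```

```text
clock: 17.82
tcp_pos: [0.634, -0.0992, 0.0562]
tcp_rot: [0.21, 0.978, 0.0, 0.0]
contact_force: [0.5, -0.1, -2.2]
grip_width: 0.0472
grip_force: 63.5
clock: 18.23
tcp_pos: [0.6335, -0.0991, 0.0483]
tcp_rot: [0.21, 0.978, 0.0, -0.0]
contact_force: [0.1, 0.1, -2.8]
grip_width: 0.0467
grip_force: 63.5
clock: 18.57
tcp_pos: [0.6334, -0.0991, 0.0444]
tcp_rot: [0.21, 0.978, 0.0, -0.0]
contact_force: [0.1, 0.4, -2.8]
grip_width: 0.0471
grip_force: 63.5
```

```bash
python3 -m inch '[[0,0,-0.08,0,0,0],[0,0,-0.04,0,0,0],[0,0,0,0,0,0],[0,0,0,0,0,0]]'
python3 -m inch '[[0,0,-0.06,0,0,0],[0,0,-0.04,0,0,0],[0,0,0,0,0,0],[0,0,0,0,0,0]]'
```

```text
clock: 18.9
tcp_pos: [0.6335, -0.0991, 0.0414]
tcp_rot: [0.21, 0.978, 0.0, -0.0]
contact_force: [0.3, -0.2, -1.8]
grip_width: 0.0474
grip_force: 63.5
clock: 19.23
tcp_pos: [0.6336, -0.0991, 0.039]
tcp_rot: [0.21, 0.978, 0.0, -0.0]
contact_force: [0.6, 0.0, -1.9]
grip_width: 0.047
grip_force: 63.6
```

```bash
python3 -m inch '[[0,0,-0.04,0,0,0],[0,0,-0.02,0,0,0],[0,0,0,0,0,0],[0,0,0,0,0,0]]'
python3 -m inch '[[0,0,-0.04,0,0,0],[0,0,0,0,0,0],[0,0,0,0,0,0]]'
```

```text
clock: 19.57
tcp_pos: [0.6337, -0.0991, 0.0389]
tcp_rot: [0.21, 0.978, -0.0, 0.0]
contact_force: [-2.9, 0.6, 5.6]
grip_width: 0.0471
grip_force: 64.6
clock: 19.82
tcp_pos: [0.6336, -0.0991, 0.0389]
tcp_rot: [0.21, 0.978, -0.0, 0.001]
contact_force: [-5.7, 1.6, 11.0]
grip_width: 0.0473
grip_force: 65.2
```

```bash
python3 -m inch '[[0,0,0,0,0,0],[0,0,0,0,0,0],[0,0,0,0,0,0],[0,0,0,0,0,0],[0,0,0.3,0,0,0],[0,0,0.7,0,0,0],[0,0,1,0,0,0],[0,0,1,0,0,0],[-0.1,0.3,1,0,0,2],[-0.3,0.6,0.3,0,0,2]]' 1
python3 -m inch '[[-0.5,1,0,0,0,2.5],[-0.5,1,0,0,0,3],[-0.5,1,0,0,0,3],[-0.5,1,0,0,0,3],[-0.5,1,0,0,0,3],[-0.5,1,0,0,0,3],[-0.5,1,0,0,0,3],[-0.5,1,0,0,0,3],[-0.5,1,0,0,0,3],[-0.5,1,0,0,0,3]]'
python3 -m inch '[[-0.5,1,0,0,0,3],[-0.5,1,0,0,0,3],[-0.5,1,0,0,0,3],[-0.5,1,0,0,0,3],[-0.4,0.9,0,0,0,2.7],[0,0,0,0,0,0],[0,0,0,0,0,0],[0,0,0,0,0,0]]'
python3 - <<'E'
from h import *
s=observe();q=s['tcp_rot'];print(s['clock'],s['tcp_pos'],(np.degrees(2*np.arctan2(q[1],q[0]))-90))
i=snap('top','t5.png');j=snap('side','s6.png')
f=lambda a:cv2.resize(a[:,:,::-1],(400,400),interpolation=cv2.INTER_CUBIC)
cv2.imwrite('pics/c5.png',np.hstack([f(i[110:190,297:377]),f(j[170:250,330:410])]))
for c in('top','side'):
  for n in('pack_small','torch','cradle'):
    print(n,[(np.round(d['position'],4),round(d['confidence'],2)) for d in spot_point(c,n)][:1])
E
python3 run.py torch cradle
```

```text
clock: 20.65
tcp_pos: [0.6268, -0.0783, 0.1489]
tcp_rot: [0.176, 0.984, -0.0, 0.004]
contact_force: [2.0, -0.3, 0.7]
grip_width: 0.0855
grip_force: 0.0
clock: 21.48
tcp_pos: [0.4969, 0.1749, 0.1437]
tcp_rot: [-0.082, 0.997, 0.0, -0.0]
contact_force: [0.6, -0.4, 0.2]
grip_width: 0.0855
grip_force: 0.0
clock: 22.15
tcp_pos: [0.4381, 0.2957, 0.1438]
tcp_rot: [-0.207, 0.978, -0.0, -0.0]
contact_force: [1.1, -0.0, -0.9]
grip_width: 0.0852
grip_force: 0.0
22.15 [0.43810571 0.2956558  0.14380832] 113.9390124721426
pack_small [(array([ 0.6415, -0.0986,  0.0269]), 0.61)]
torch [(array([0.4515, 0.3011, 0.0167]), 0.75)]
cradle [(array([ 6.390e-01, -3.037e-01, -1.000e-04]), 0.79)]
pack_small [(array([ 0.6355, -0.1053,  0.0248]), 0.69)]
torch [(array([ 0.6413, -0.3093, -0.    ]), 0.64)]
cradle [(array([ 0.6395, -0.3081,  0.0007]), 0.91)]
torch ['top'] [0.45   0.3011] 24.0 0.347
torch ['side'] [0.4492 0.3034] 21.7 0.132
torch ['top', 'side'] [0.4494 0.3014] 23.4 0.257
    [[0.4495, 0.2994, 0.0162]]
    [[0.454, 0.3039, 0.0139]]
cradle ['top'] [ 0.6305 -0.3057] -21.5 0.065
cradle ['side'] [ 0.6298 -0.3007] -22.2 0.131
cradle ['top', 'side'] [ 0.6294 -0.3042] -22.0 0.122
    [[0.6378, -0.3066, 0.0023]]
    [[0.6407, -0.3082, 0.0037]]
```

View pics/c5.png

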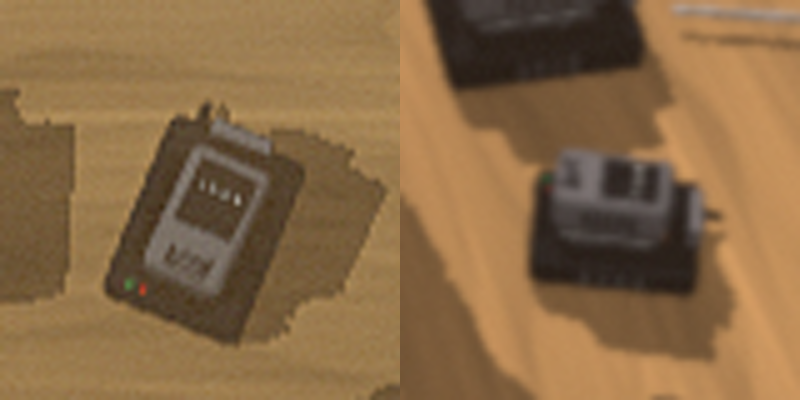

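The small pack is seated level at side crop (615,185), at z about 0.026. Next is the torch.

```bash
python3 -m inch '[[0.05,0.04,-1,0,0,0],[0,0,-1,0,0,0],[0,0,-1,0,0,0],[0,0,-1,0,0,0],[0,0,-0.8,0,0,0],[0,0,-0.4,0,0,0],[0,0,-0.2,0,0,0],[0,0,-0.15,0,0,0],[0,0,0,0,0,0],[0,0,0,0,0,0]]'
python3 -m inch '[[0,0,0,0,0,0],[0,0,0,0,0,0],[0,0,0,0,0,0],[0,0,0,0,0,0],[0,0,0,0,0,0],[0,0,0,0,0,0],[0,0,0,0,0,0],[0,0,0,0,0,0],[0,0,0,0,0,0],[0,0,0,0,0,0]]' -1
python3 -m inch '[[0,0,0.3,0,0,0],[0,0,0.5,0,0,0],[0,0,1,0,0,0],[0,0,1,0,0,0],[0,0,1,0,0,0],[0,0,1,0,0,0],[0,0,0.5,0,0,0],[0,0,0.3,0,0,0],[0,0,0,0,0,0],[0,0,0,0,0,0]]'
python3 - <<'E'
from h import *
j=snap('side','s7.png')
cv2.imwrite('pics/c6.png',cv2.resize(j[90:170,245:345,::-1],(700,560),interpolation=cv2.INTER_CUBIC))
E
```

```text
clock: 23.88
tcp_pos: [0.4408, 0.2974, 0.0063]
tcp_rot: [-0.207, 0.978, 0.0, 0.001]
contact_force: [-0.1, 0.1, 0.5]
grip_width: 0.0853
grip_force: 0.0
clock: 24.72
tcp_pos: [0.4401, 0.2972, 0.0058]
tcp_rot: [-0.207, 0.978, 0.0, 0.0]
contact_force: [-0.8, 0.0, 5.6]
grip_width: 0.0241
grip_force: 58.8
clock: 25.55
tcp_pos: [0.4394, 0.2966, 0.1446]
tcp_rot: [-0.207, 0.978, -0.0, -0.001]
contact_force: [-0.7, -0.7, -3.5]
grip_width: 0.0239
grip_force: 59.2
```

View pics/c6.png

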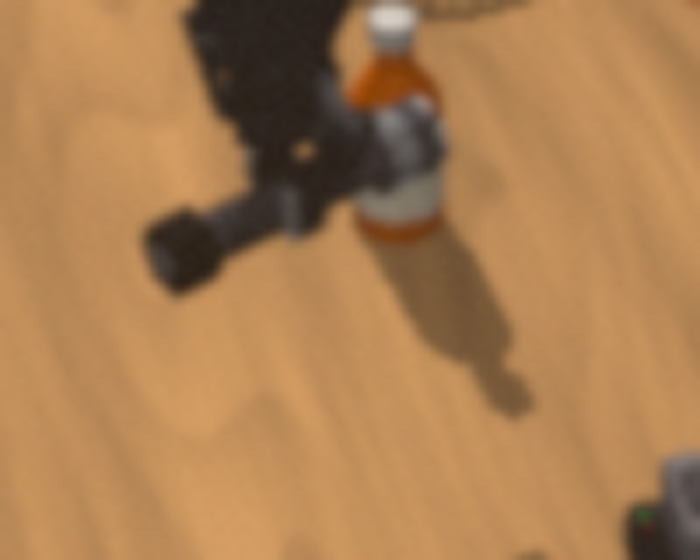

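The torch is gripped at mid-barrel in the crop, with its bright head at the far end (410,145) and its tail at (180,250). Now I'll take it to the cradle.

```bash
python3 -m inch '[[0.1,-0.4,0,0,0,-1],[0.3,-0.8,0,0,0,-1.9],[0.3,-1,0,0,0,-1.9],[0.3,-1,0,0,0,-1.9],[0.3,-1,0,0,0,-1.9],[0.3,-1,0,0,0,-1.9],[0.3,-1,0,0,0,-1.9],[0.3,-1,0,0,0,-1.9],[0.3,-1,0,0,0,-1.9],[0.3,-1,0,0,0,-1.9]]'
python3 -m inch '[[0.3,-1,0,0,0,-1.9],[0.3,-1,0,0,0,-1.9],[0.3,-1,0,0,0,-1.9],[0.3,-1,0,0,0,-1.9],[0.3,-1,0,0,0,-1.9],[0.3,-1,0,0,0,-1.9],[0.3,-1,0,0,0,-1.9],[0.3,-1,0,0,0,-1.9],[0.3,-1,0,0,0,-1.9],[0.3,-1,0,0,0,-1.9]]'
python3 -m inch '[[0.3,-1,0,0,0,-1.9],[0.3,-1,0,0,0,-1.9],[0.3,-1,0,0,0,-1.9],[0.3,-1,0,0,0,-1.9],[0.3,-0.8,0,0,0,-1.2],[0,0,0,0,0,0],[0,0,0,0,0,0],[0,0,0,0,0,0]]'
python3 - <<'E'
from h import *
s=observe();q=s['tcp_rot'];print(s['clock'],s['tcp_pos'],(np.degrees(2*np.arctan2(q[1],q[0]))-90))
j=snap('side','s8.png')
cv2.imwrite('pics/c7.png',cv2.resize(j[195:315,330:470,::-1],(700,600),interpolation=cv2.INTER_CUBIC))
a=np.radians(-22);d=np.array([np.cos(a),np.sin(a),0]);o=s['tcp_pos']+[0,0,.0125]
for x in(-74,71): print(x,(proj('side',o+d*x/1000)-[330,195]+.5)*5)
E
```

```text
clock: 26.43
tcp_pos: [0.5089, 0.0648, 0.144]
tcp_rot: [-0.049, 0.999, -0.0, -0.001]
contact_force: [-0.3, -0.6, -3.1]
grip_width: 0.0239
grip_force: 59.4
clock: 27.27
tcp_pos: [0.5836, -0.1848, 0.1436]
tcp_rot: [0.116, 0.993, 0.0, -0.002]
contact_force: [0.4, -0.5, -2.8]
grip_width: 0.0238
grip_force: 59.4
clock: 27.93
tcp_pos: [0.6211, -0.3028, 0.1437]
tcp_rot: [0.191, 0.982, 0.001, -0.001]
contact_force: [-0.2, 0.5, -3.4]
grip_width: 0.0243
grip_force: 59.4
27.9333 [ 0.62110135 -0.30276843  0.14374395] 67.98712794708638
-74 [199.49265359 207.15286034]
71 [457.64834144 230.45891013]
```

View pics/c7.png

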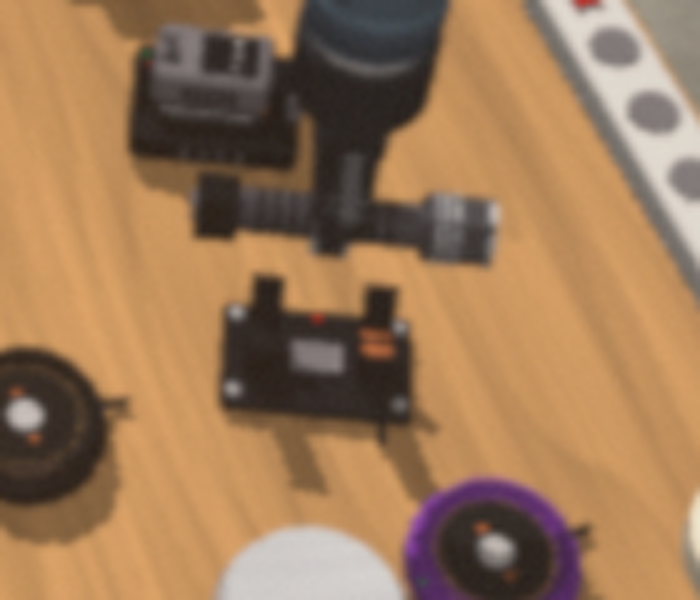

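```bash
python3 -m inch '[[0.15,0,0,0,0,0],[0.15,0,-0.5,0,0,0],[0,0,-0.5,0,0,0],[0,0,0,0,0,0],[0,0,0,0,0,0]]'
python3 - <<'E'
from h import *
a=np.radians(-22);R=np.array([[np.cos(a),-np.sin(a)],[np.sin(a),np.cos(a)]])
for x,y,z in((-45,24,58),(23,24,58),(-69,-37,12),(47,-37,12),(-65,33,12),(43,33,12)):
  w=np.r_[np.array([.639,-.307])+R@[x/1e3,y/1e3],z/1e3];print(x,y,(proj('side',w)-[330,195]+.5)*5)
E
```

```text
clock: 28.4
tcp_pos: [0.629, -0.3018, 0.1187]
tcp_rot: [0.19, 0.982, 0.001, -0.002]
contact_force: [-0.1, 0.0, -3.7]
grip_width: 0.0241
grip_force: 59.5
-45 24 [266.7624775  277.48755132]
23 24 [380.19172133 287.94137885]
-69 -37 [216.48237791 400.87124098]
47 -37 [410.66563533 419.49683395]
-65 33 [227.3543772  305.91354176]
43 33 [402.54651288 322.22426545]
```

The projected prongs (267,277) and (380,288) match the picture, and the torch is level along the cradle. Lowering it now.

```bash
python3 -m inch '[[0,-0.03,-0.5,0,0,0],[0,0,-0.6,0,0,0],[0,0,-0.5,0,0,0],[0,0,-0.3,0,0,0],[0,0,-0.2,0,0,0],[0,0,0,0,0,0],[0,0,0,0,0,0]]'
python3 -m inch '[[0,0,-0.15,0,0,0],[0,0,-0.15,0,0,0],[0,0,-0.1,0,0,0],[0,0,-0.1,0,0,0],[0,0,0,0,0,0],[0,0,0,0,0,0]]'
python3 -m inch '[[0,0,-0.1,0,0,0],[0,0,-0.1,0,0,0],[0,0,-0.1,0,0,0],[0,0,0,0,0,0],[0,0,0,0,0,0]]'
```

```text
clock: 28.98
tcp_pos: [0.6301, -0.3039, 0.0683]
tcp_rot: [0.191, 0.982, -0.0, 0.0]
contact_force: [-0.0, 0.5, -2.9]
grip_width: 0.024
grip_force: 59.5
clock: 29.48
tcp_pos: [0.6296, -0.3037, 0.055]
tcp_rot: [0.191, 0.982, 0.0, -0.0]
contact_force: [-0.5, -0.1, -3.9]
grip_width: 0.0239
grip_force: 59.5
clock: 29.9
tcp_pos: [0.6296, -0.3037, 0.0475]
tcp_rot: [0.191, 0.982, 0.0, -0.0]
contact_force: [0.8, -0.2, -3.3]
grip_width: 0.0241
grip_force: 59.5
```

```bash
python3 -m inch '[[0,0,-0.1,0,0,0],[0,0,-0.1,0,0,0],[0,0,-0.1,0,0,0],[0,0,0,0,0,0],[0,0,0,0,0,0]]'
python3 -m inch '[[0,0,-0.06,0,0,0],[0,0,-0.06,0,0,0],[0,0,0,0,0,0],[0,0,0,0,0,0]]'
python3 -m inch '[[0,0,-0.05,0,0,0],[0,0,0,0,0,0],[0,0,0,0,0,0]]'
```

```text
clock: 30.32
tcp_pos: [0.6296, -0.3037, 0.0399]
tcp_rot: [0.191, 0.982, 0.0, -0.0]
contact_force: [0.7, 0.4, -3.3]
grip_width: 0.0239
grip_force: 59.5
clock: 30.65
tcp_pos: [0.6298, -0.3038, 0.0372]
tcp_rot: [0.191, 0.982, 0.0, -0.0]
contact_force: [0.0, 0.3, -3.0]
grip_width: 0.0241
grip_force: 59.5
clock: 30.9
tcp_pos: [0.6298, -0.3038, 0.036]
tcp_rot: [0.191, 0.982, 0.0, -0.0]
contact_force: [0.0, 0.0, -3.9]
grip_width: 0.0242
grip_force: 59.5
```

```bash
python3 -m inch '[[0,0,-0.05,0,0,0],[0,0,0,0,0,0],[0,0,0,0,0,0]]'
python3 -m inch '[[0,0,-0.05,0,0,0],[0,0,0,0,0,0],[0,0,0,0,0,0]]'
```

```text
clock: 31.15
tcp_pos: [0.63, -0.304, 0.035]
tcp_rot: [0.191, 0.982, -0.0, 0.0]
contact_force: [0.4, 0.2, -3.7]
grip_width: 0.0243
grip_force: 59.8
clock: 31.4
tcp_pos: [0.6301, -0.304, 0.0348]
tcp_rot: [0.191, 0.982, -0.0, 0.0]
contact_force: [-2.8, 0.9, 5.4]
grip_width: 0.0241
grip_force: 60.4
```

```bash
python3 -m inch '[[0,0,0,0,0,0],[0,0,0,0,0,0],[0,0,0,0,0,0],[0,0,0,0,0,0],[0,0,0,0,0,0],[0,0,0.3,0,0,0],[0,0,0.7,0,0,0],[0,0,1,0,0,0],[0,0,1,0,0,0],[-0.16,0.2,1,0,0,0]]' 1
python3 -m inch '[[-0.3,0.6,0.2,0,0,0],[-0.4,1,0,0,0,0],[-0.4,1,0,0,0,0],[-0.4,1,0,0,0,0],[-0.5,1,0,0,0,0],[-0.5,1,0,0,0,0],[-0.5,1,0,0,0,0],[-0.5,1,0,0,0,0],[-0.5,1,0,0,0,0],[-0.5,1,0,0,0,0]]'
python3 -m inch '[[-0.5,1,0,0,0,0],[-0.5,1,0,0,0,0],[-0.5,1,0,0,0,0],[-0.4,1,0,0,0,0],[-0.4,1,0,0,0,0],[-0.3,1,0,0,0,0],[-0.2,0.6,0,0,0,0],[0,0,0,0,0,0],[0,0,0,0,0,0],[0,0,0,0,0,0]]'
python3 - <<'E'
from h import *
s=observe();q=s['tcp_rot'];print(s['clock'],s['tcp_pos'],(np.degrees(2*np.arctan2(q[1],q[0]))-90))
i=snap('top','t9.png');j=snap('side','s9.png')
f=lambda a:cv2.resize(a[:,:,::-1],(400,400),interpolation=cv2.INTER_CUBIC)
cv2.imwrite('pics/c8.png',np.hstack([f(i[115:195,370:450]),f(j[220:300,355:435])]))
for c in('top','side'):
  for n in('torch','puck_lamp','dock'):
    print(n,[(np.round(d['position'],4),round(d['confidence'],2)) for d in spot_point(c,n)][:3])
E
```

```text
clock: 32.23
tcp_pos: [0.6261, -0.2995, 0.1349]
tcp_rot: [0.191, 0.982, -0.0, 0.0]
contact_force: [0.8, -0.5, 0.7]
grip_width: 0.0853
grip_force: 0.0
clock: 33.07
tcp_pos: [0.5129, -0.0578, 0.1393]
tcp_rot: [0.191, 0.982, 0.0, 0.001]
contact_force: [-0.0, 0.2, -0.3]
grip_width: 0.0854
grip_force: 0.0
clock: 33.9
tcp_pos: [0.444, 0.1057, 0.139]
tcp_rot: [0.191, 0.982, -0.0, 0.001]
contact_force: [0.5, 0.2, 0.4]
grip_width: 0.0851
grip_force: 0.0
33.9 [0.44397021 0.10565397 0.13902348] 68.00578026586285
torch []
puck_lamp []
dock [(array([ 0.2914, -0.3334,  0.0011]), 0.81), (array([ 0.6768, -0.4571, -0.0008]), 0.76), (array([ 0.4495, -0.3022,  0.0013]), 0.59)]
torch [(array([ 0.6421, -0.3067,  0.0457]), 0.76), (array([ 0.6409, -0.3102,  0.0035]), 0.5), (array([0.6524, 0.1056, 0.0025]), 0.18)]
puck_lamp [(array([ 0.452 ,  0.1017, -0.002 ]), 0.52)]
dock [(array([ 0.3153, -0.4925,  0.001 ]), 0.94), (array([ 0.2929, -0.337 ,  0.0019]), 0.9), (array([ 0.4482, -0.2991, -0.0011]), 0.76)]
```

View pics/c8.png

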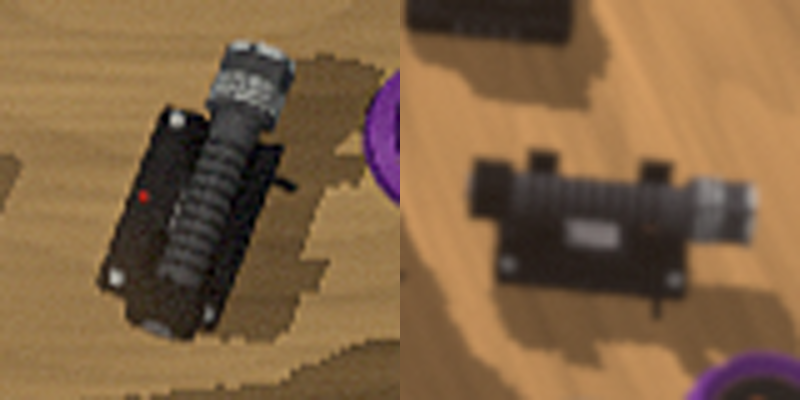

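The torch lies in both saddles with its head at the copper end, (250,90) in the top half, and its axis at z about 0.046. The lamp is last.

```bash
python3 -m inch '[[0.15,-0.1,-1,0,0,0],[0.15,-0.09,-1,0,0,0],[0,0,-1,0,0,0],[0,0,-1,0,0,0],[0,0,-0.7,0,0,0],[0,0,-0.4,0,0,0],[0,0,-0.2,0,0,0],[0,0,0,0,0,0],[0,0,0,0,0,0]]'
python3 -m inch '[[0,0,0,0,0,0],[0,0,0,0,0,0],[0,0,0,0,0,0],[0,0,0,0,0,0],[0,0,0,0,0,0],[0,0,0,0,0,0],[0,0,0,0,0,0],[0,0,0,0,0,0],[0,0,0,0,0,0]]' -1
python3 -m inch '[[0,0,0.3,0,0,0],[0,0,0.5,0,0,0],[0,0,1,0,0,0],[0,0,1,0,0,0],[0,0,0.8,0,0,0],[0,0,0.4,0,0,0],[0,0,0,0,0,0],[0,0,0,0,0,0]]'
```

```text
clock: 35.05
tcp_pos: [0.4511, 0.1013, 0.0063]
tcp_rot: [0.191, 0.982, 0.0, 0.0]
contact_force: [-0.3, 0.3, 0.9]
grip_width: 0.0856
grip_force: 0.0
clock: 35.8
tcp_pos: [0.452, 0.1015, 0.0075]
tcp_rot: [0.191, 0.982, 0.0, 0.001]
contact_force: [-0.0, -0.2, 6.7]
grip_width: 0.0556
grip_force: 63.7
clock: 36.47
tcp_pos: [0.4514, 0.1015, 0.1068]
tcp_rot: [0.191, 0.982, 0.0, 0.001]
contact_force: [0.0, -0.6, -1.9]
grip_width: 0.0557
grip_force: 64.1
```

```bash
python3 -m inch '[[0,-0.5,0,0,0,0],[0,-1,0,0,0,0],[0,-1,0,0,0,0],[0,-1,0,0,0,0],[0,-1,0,0,0,0],[0,-1,0,0,0,0],[0,-1,0,0,0,0],[0,-1,0,0,0,0],[0,-1,0,0,0,0],[0,-1,0,0,0,0]]'
python3 -m inch '[[-0.1,-1,0,0,0,0],[-0.1,-1,0,0,0,0],[0,-1,0,0,0,0],[0,-1,0,0,0,0],[0,-1,0,0,0,0],[0,-1,0,0,0,0],[0,-0.56,0,0,0,0],[0,0,0,0,0,0],[0,0,0,0,0,0],[0,0,0,0,0,0]]'
python3 -m inch '[[0,0,-0.3,0,0,0],[0,0,-0.6,0,0,0],[0,0,-0.5,0,0,0],[0,0,-0.3,0,0,0],[0,0,0,0,0,0],[0,0,0,0,0,0]]'
python3 - <<'E'
from h import *
j=snap('side','s10.png')
cv2.imwrite('pics/c9.png',cv2.resize(j[230:330,285:385,::-1],(600,600),interpolation=cv2.INTER_CUBIC))
s=observe();print(s['tcp_pos'])
u=s['tcp_pos']-[0,0,.0072]; print([(proj('side',p)-[285,230]+.5)*6 for p in(u+[0,0,.03],u,[.4465,-.3,.02])])
for n in('puck_lamp','dock'): print(n,[(np.round(d['position'],4),round(d['confidence'],2)) for d in spot_point('side',n)][:3])
E
```

```text
clock: 37.3
tcp_pos: [0.4495, -0.1368, 0.1047]
tcp_rot: [0.191, 0.982, 0.0, -0.001]
contact_force: [-0.1, 0.4, -2.1]
grip_width: 0.0556
grip_force: 64.1
clock: 38.13
tcp_pos: [0.4452, -0.2985, 0.1053]
tcp_rot: [0.19, 0.982, 0.001, -0.001]
contact_force: [-0.2, 0.2, -2.2]
grip_width: 0.0558
grip_force: 64.1
clock: 38.63
tcp_pos: [0.4455, -0.299, 0.0631]
tcp_rot: [0.19, 0.982, 0.0, -0.001]
contact_force: [0.7, -0.9, -1.0]
grip_width: 0.0555
grip_force: 64.1
[ 0.44599129 -0.29967267  0.06379374]
[array([304.63553788, 214.0245063 ]), array([303.02609393, 248.54431756]), array([302.30546001, 289.48202062])]
puck_lamp [(array([ 0.445 , -0.298 ,  0.0537]), 0.42)]
dock [(array([ 3.147e-01, -4.902e-01, -3.000e-04]), 0.7), (array([ 0.2948, -0.3374,  0.0044]), 0.66), (array([ 0.4464, -0.2985, -0.0025]), 0.64)]
```

View pics/c9.png

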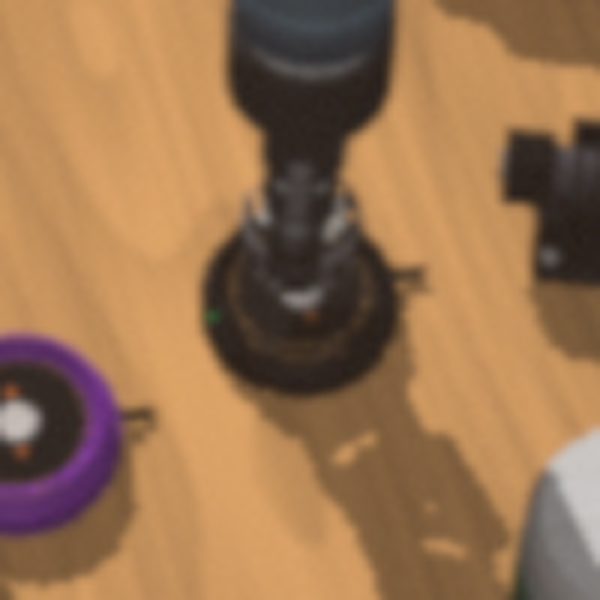

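The lamp is over the middle of the black dock, crop (300,230). Lowering it.

```bash
python3 -m inch '[[0,0,-0.3,0,0,0],[0,0,-0.3,0,0,0],[0,0,-0.2,0,0,0],[0,0,-0.1,0,0,0],[0,0,-0.1,0,0,0],[0,0,0,0,0,0],[0,0,0,0,0,0]]'
python3 -m inch '[[0,0,-0.08,0,0,0],[0,0,-0.08,0,0,0],[0,0,-0.08,0,0,0],[0,0,0,0,0,0],[0,0,0,0,0,0]]'
```

```text
clock: 39.37
tcp_pos: [0.4457, -0.3, 0.0384]
tcp_rot: [0.191, 0.982, 0.0, -0.0]
contact_force: [0.0, -0.4, -2.0]
grip_width: 0.0557
grip_force: 64.1
clock: 39.78
tcp_pos: [0.4457, -0.3, 0.0324]
tcp_rot: [0.191, 0.982, 0.0, -0.0]
contact_force: [-0.1, 0.5, -1.8]
grip_width: 0.0556
grip_force: 64.1
```

```bash
python3 -m inch '[[0,0,-0.06,0,0,0],[0,0,-0.04,0,0,0],[0,0,0,0,0,0],[0,0,0,0,0,0]]'
```

```text
clock: 40.12
tcp_pos: [0.4458, -0.3, 0.03]
tcp_rot: [0.191, 0.982, 0.0, -0.0]
contact_force: [-0.6, -0.2, -1.5]
grip_width: 0.0555
grip_force: 64.1
```

```bash
python3 -m inch '[[0,0,-0.06,0,0,0],[0,0,0,0,0,0],[0,0,0,0,0,0]]'
python3 -m inch '[[0,0,-0.05,0,0,0],[0,0,0,0,0,0],[0,0,0,0,0,0]]'
```

```text
clock: 40.37
tcp_pos: [0.4458, -0.3, 0.0285]
tcp_rot: [0.191, 0.982, 0.0, -0.0]
contact_force: [-0.2, 1.1, -2.2]
grip_width: 0.0555
grip_force: 64.1
clock: 40.62
tcp_pos: [0.446, -0.3002, 0.0275]
tcp_rot: [0.191, 0.982, -0.0, 0.0]
contact_force: [-0.2, 0.0, 0.1]
grip_width: 0.0559
grip_force: 64.2
```

```bash
python3 -m inch '[[0,0,-0.03,0,0,0],[0,0,0,0,0,0],[0,0,0,0,0,0]]'
python3 -m inch '[[0,0,0,0,0,0],[0,0,0,0,0,0],[0,0,0,0,0,0],[0,0,0,0,0,0],[0,0,0,0,0,0],[0,0,0.3,0,0,0],[0,0,0.7,0,0,0],[0,0,1,0,0,0],[0,0,1,0,0,0],[0,0.2,1,0,0,0]]' 1
python3 -m inch '[[-0.2,0.6,0.2,0,0,0],[-0.2,1,0,0,0,0],[-0.2,1,0,0,0,0],[-0.2,1,0,0,0,0],[-0.2,1,0,0,0,0],[-0.2,1,0,0,0,0],[-0.2,1,0,0,0,0],[-0.2,1,0,0,0,0],[0,1,0,0,0,0],[0,0,0,0,0,0]]'
python3 -m inch '[[0,1,0,0,0,0],[0,1,0,0,0,0],[0,1,0,0,0,0],[0,1,0,0,0,0],[0,1,0,0,0,0],[0,1,0,0,0,0],[0,0.6,0,0,0,0],[0,0,0,0,0,0],[0,0,0,0,0,0]]'
python3 - <<'E'
from h import *
i=snap('top','t11.png');j=snap('side','s11.png')
cv2.imwrite('pics/c10.png',np.vstack([cv2.resize(i[110:240,230:440,::-1],(480,297),interpolation=cv2.INTER_CUBIC),cv2.resize(j[150:280,290:500,::-1][:, :],(480,297),interpolation=cv2.INTER_CUBIC)]))
cv2.imwrite('pics/c10.png',np.vstack([cv2.resize(i[110:250,230:470,::-1],(514,300),interpolation=cv2.INTER_CUBIC),cv2.resize(j[150:310,280:440,::-1],(514,300))]))
for c in('top','side'):
  for n in('pack_large','pack_small','torch','puck_lamp','glue_bottle','paint_tin'):
    print(c,n,[(np.round(d['position'],4),round(d['confidence'],2)) for d in spot_point(c,n)][:1])
E
```

```text
clock: 40.87
tcp_pos: [0.446, -0.3002, 0.0275]
tcp_rot: [0.191, 0.982, -0.0, 0.0]
contact_force: [-2.0, 1.3, 6.0]
grip_width: 0.0555
grip_force: 65.0
clock: 41.7
tcp_pos: [0.4458, -0.2956, 0.1281]
tcp_rot: [0.191, 0.982, -0.0, 0.0]
contact_force: [0.7, -0.6, -0.2]
grip_width: 0.0855
grip_force: 0.0
clock: 42.53
tcp_pos: [0.4046, -0.0766, 0.1319]
tcp_rot: [0.189, 0.982, 0.001, -0.001]
contact_force: [-1.0, -0.2, 0.7]
grip_width: 0.0852
grip_force: 0.0
clock: 43.28
tcp_pos: [0.4062, 0.0849, 0.1319]
tcp_rot: [0.19, 0.982, -0.0, 0.0]
contact_force: [0.1, -0.0, -0.5]
grip_width: 0.0856
grip_force: 0.0
top pack_large [(array([0.6504, 0.1058, 0.0366]), 0.95)]
top pack_small [(array([ 0.5358, -0.5101,  0.0045]), 0.63)]
top torch [(array([ 0.6426, -0.3106,  0.0452]), 0.68)]
top puck_lamp [(array([ 0.4494, -0.3054,  0.0186]), 0.77)]
top glue_bottle [(array([0.5312, 0.4584, 0.0026]), 0.85)]
top paint_tin [(array([ 0.5344, -0.5086,  0.0035]), 0.64)]
side pack_large [(array([0.6561, 0.1073, 0.0337]), 0.94)]
side pack_small [(array([ 0.6416, -0.1037,  0.0226]), 0.65)]
side torch [(array([ 0.6421, -0.3078,  0.0453]), 0.68)]
side puck_lamp [(array([ 0.4467, -0.3014,  0.016 ]), 0.76)]
side glue_bottle [(array([0.5338, 0.456 , 0.0018]), 0.57)]
side paint_tin [(array([ 0.5352, -0.5083,  0.0008]), 0.9)]
```

View pics/c10.png

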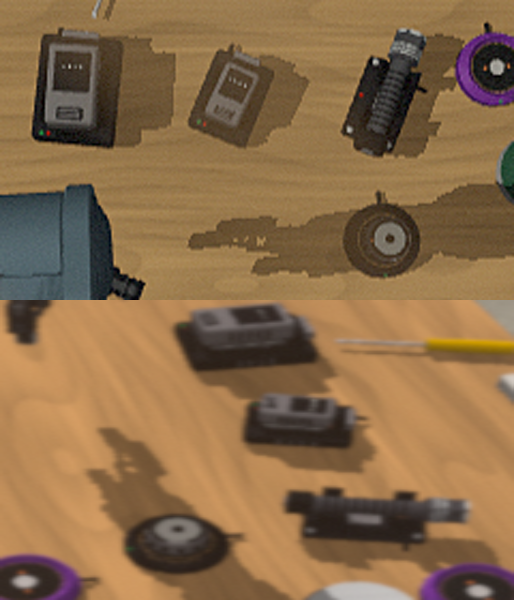

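```bash
python3 - <<'E'
from h import *
i=cv2.imread('pics/t11.png');j=cv2.imread('pics/s11.png')
f=lambda a:cv2.resize(a,(400,400),interpolation=cv2.INTER_CUBIC)
a=f(i[200:240,388:428]);b=f(j[262:302,314:354])
for im,c,o in((a,'top',(388,200)),(b,'side',(314,262))):
  for X,r,z,col in((.446,.029,.05,(0,255,0)),(.446,.041,.029,(0,0,255))):
    t=np.linspace(0,6.28,40);p=np.array([(proj(c,[X+r*np.cos(k),-.3+r*np.sin(k),z])-o+.5)*10 for k in t]).astype(np.int32)
    cv2.polylines(im,[p],True,col,1)
cv2.imwrite('pics/c11.png',np.hstack([a,b]))
E
```

```text
(no output)
```

View pics/c11.png

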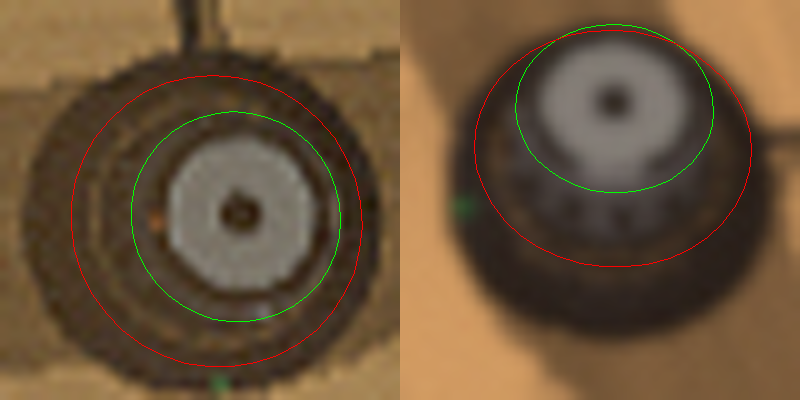

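The lamp matches the predicted seated outline (green), level and lens up, and it first touched at exactly the floor height. All four are home, the bystanders haven't moved and the arm is clear, so I'll hand in.

```bash
python3 -c "
from plant import *
print(sign_off())"
```

```text
the job is handed in; nothing more can be done
None
```

I've handed the job in at about 44 s of the 106 s limit: both packs, the torch and the lamp are fully seated and the right way round, and the glue bottle and paint tin haven't moved.

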